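# Square up the slipped packing plates and weight them with a chock

### The arm

A 6-joint arm with a two-finger parallel gripper is mounted at the origin on the work surface. World frame = base frame: x ahead of the robot, y to its left, z up, the work surface at z = 0. Lengths are in m, angles in rad, forces in N, time in s.
With the tool pointing down it reaches from about 0.275 to 0.825 m from the base axis. Payload 5.2 kg.
Tool frame: the origin (TCP) lies midway between the tips of the shut fingers; the grasp point (between the pads) lies 19 mm behind it; z points along the fingers, x is the direction in which the jaws open and shut, and the axes are right-handed (so a half turn about z gives the same grasp; the last joint's range is limited). The gripper opens to 93 mm and grips with 3 to 60 N. Pads are 15 mm wide; open, the fingers measure 128 mm over their backs; the gripper's body (75 mm by 188 mm) begins 65 mm behind the grasp point.
Start: joints at [-1.348, 0.259, 1.535, -0, 1.348, -0.203], TCP at [0.227, -0.501, 0.219] pointing down, gripper open.
Joint ranges: [-3.14, 3.14], [-0.91, 2.08], [0.19, 2.58], [-1.22, 4.36], [0.22, 2.71], [-3.12, 3.12]. Speed limits (rad/s): [2.57, 2.57, 3.14, 3.14, 3.14, 3.14].

### API

Orientations are given as [roll, pitch, yaw] about the fixed x, y, z axes, in that order (R = Rz(yaw) Ry(pitch) Rx(roll)).
In Python, from rig import r, eyes gives the robot as it stands. The module is installed in compiled form; this text tells all that it offers.
- The arm moves only by the tool send_rows, never from a script. Its argument "rows" is a list of rows, each a list of 7 numbers: the shift along the tool's x, y, z in cm, then the turn, a rotation vector about the tool's x, y, z in rad, then the opening, from 0 (shut) to 1 (fully open). A call has 1 to 20 rows; each row shifts and turns the pose as measured when the row begins, along the tool's axes as they then stand; what a row does not reach is not made up. A row lasts 1/10 s, in which the tool goes at most 50 mm and 8.59 degrees, less where a joint would pass 70% of its speed; a pose out of reach is approached as far as the arm can. A call with a gripper value outside its range is refused whole. The fingers move at their own pace and stop on an object; "force" is the grip in N (left out, the last holds). Time passes only in rows, so rows that do not move let the fingers close. It gives the time, the measured TCP pose, the force and the opening at its end, in the units of the state.
- r.get_state(): the state, without advancing time (a new reading comes with each control period).
- eyes.snapshot(name): name is "side" or "top"; returns the picture (384x512x3 uint8, red, green, blue); there is no depth.
- eyes.camera_model(name): a dict with "mtx" (3x3 intrinsics, pixels), "world_from_camera" (4x4, takes a point from camera to world coordinates). Camera axes: x right, y down, z forward; pixel columns grow to the right and rows downward; lengths in m; the calibration is good to about 2 mm. A picture is of the moment at which its call begins. camera_model takes no time and is no camera call.
- r.job_done(): hands the job in, once; it reports no verdict.
The state is a dict: "clock": time; "joint_pos": joint angles; "qvel": joint speeds; "tau": joint torques, N m; "tcp_pos": TCP position; "orientation": TCP orientation; "contact_force": force on the tool from outside, world axes, zero at the start; "ft_torque": the same for the moment, N m; "width": finger opening in m.
Only numpy, scipy, OpenCV 4.12 (cv2) and the standard library are available. Lean on these libraries where they do the work, as an engineer would, in place of code of your own. Each camera call takes 0.05 s, during which the arm holds its last target. There are 200 camera calls.

### The job

Two stacks of wooden packing plates stand in the steel rack; in one of them some plates have slipped out towards the robot. Tap that stack until all its plates are flush again, back edges right up against the rack's fence, then set the larger of the two hardwood chocks, flat base down, on the middle of that same stack so that it stays put. Leave the neat stack and everything else where they are.

Things in the scene. Friction and masses are not known exactly. Their poses are not given: they have to be found in the camera images.
- rack: Fixed bare-steel plate rack: base board 130 (x) x 260 (y) x 12 mm high with an upright fence 12 mm thick along its +x (far) edge, fence top 50 mm above the table, fence's inner face at x = +53 mm. The other three sides are open. Origin: centre of the underside, on the table; x points from the open front to the fence, y to the left, z up. It stands at varying places and yaws.
- bay_left (a point): Point on the base board's top (12 mm above the table), axes as the rack's: the origin that the bottom plate of the left stack has when its back edge touches the fence.
- bay_right (a point): The same for the right stack, 130 mm to the right (-y) of bay_left.
- left_1: Pale wooden packing plate, planed and waxed, 100 (x) x 80 (y) x 8 mm, 60 g, number 1 from the bottom of the left stack of four (in the rack's left bay, underside 12 mm above the table). Origin: centre of the underside; x front to back as the rack's, z up. All four back edges at the fence (within 3 mm) means neat; in the slipped stack some plates stick out 15 to 32 mm to the front.
- left_2: Pale wooden packing plate, planed and waxed, 100 (x) x 80 (y) x 8 mm, 60 g, number 2 from the bottom of the left stack of four (in the rack's left bay, underside 20 mm above the table). Origin: centre of the underside; x front to back as the rack's, z up. All four back edges at the fence (within 3 mm) means neat; in the slipped stack some plates stick out 15 to 32 mm to the front.
- left_3: Pale wooden packing plate, planed and waxed, 100 (x) x 80 (y) x 8 mm, 60 g, number 3 from the bottom of the left stack of four (in the rack's left bay, underside 28 mm above the table). Origin: centre of the underside; x front to back as the rack's, z up. All four back edges at the fence (within 3 mm) means neat; in the slipped stack some plates stick out 15 to 32 mm to the front.
- left_4: Pale wooden packing plate, planed and waxed, 100 (x) x 80 (y) x 8 mm, 60 g, number 4 from the bottom of the left stack of four (in the rack's left bay, underside 36 mm above the table). Origin: centre of the underside; x front to back as the rack's, z up. All four back edges at the fence (within 3 mm) means neat; in the slipped stack some plates stick out 15 to 32 mm to the front.
- right_1: Pale wooden packing plate, planed and waxed, 100 (x) x 80 (y) x 8 mm, 60 g, number 1 from the bottom of the right stack of four (in the rack's right bay, underside 12 mm above the table). Origin: centre of the underside; x front to back as the rack's, z up. All four back edges at the fence (within 3 mm) means neat; in the slipped stack some plates stick out 15 to 32 mm to the front.
- right_2: Pale wooden packing plate, planed and waxed, 100 (x) x 80 (y) x 8 mm, 60 g, number 2 from the bottom of the right stack of four (in the rack's right bay, underside 20 mm above the table). Origin: centre of the underside; x front to back as the rack's, z up. All four back edges at the fence (within 3 mm) means neat; in the slipped stack some plates stick out 15 to 32 mm to the front.
- right_3: Pale wooden packing plate, planed and waxed, 100 (x) x 80 (y) x 8 mm, 60 g, number 3 from the bottom of the right stack of four (in the rack's right bay, underside 28 mm above the table). Origin: centre of the underside; x front to back as the rack's, z up. All four back edges at the fence (within 3 mm) means neat; in the slipped stack some plates stick out 15 to 32 mm to the front.
- right_4: Pale wooden packing plate, planed and waxed, 100 (x) x 80 (y) x 8 mm, 60 g, number 4 from the bottom of the right stack of four (in the rack's right bay, underside 36 mm above the table). Origin: centre of the underside; x front to back as the rack's, z up. All four back edges at the fence (within 3 mm) means neat; in the slipped stack some plates stick out 15 to 32 mm to the front.
- large_chock: Weathered hardwood wedge chock (the larger): base 90 x 50 mm; the -x half is 46 mm high with a level top, the +x half slopes down to 15 mm. Origin: centre of the base; x along its length towards the thin end, z up. 300 g. It lies on the table beside the rack's front, left or right.
- small_chock: Weathered hardwood wedge chock (the smaller, not needed): base 60 x 36 mm; the -x half is 30 mm high with a level top, the +x half slopes down to 10 mm. Origin: centre of the base; x along its length towards the thin end, z up. Lies on the other side.
- windlass: Bronze lock windlass lying flat, crank arm 210 mm along y, up to 24 mm high, with a handle at one end and a square socket at the other; origin on the table mid-arm. Bystander.
- boat_hook: Iron boat hook tip lying flat, 190 mm along x with a side hook, up to 32 mm high; origin on the table where socket and spike meet. Bystander.
- grease_pot: Tin grease pot, a closed can 58 mm across and 50 mm high, between the two chocks; origin: centre of its base. Bystander.
Things that resemble listed ones, but are neither listed nor needed, are in the scene too. Leave any green or pink look-alike of the right_2 alone.

How it is judged:
On the way, in this order (a step that is already met when the one before it is completed fails the run):
1. every plate of both stacks lies flush against the fence, in its bay (x of each of left_1, left_2, left_3, left_4 in the frame of bay_left above -0.005 m and y of left_1 in the frame of bay_left between -0.01 and 0.01 m and z of left_1 in the frame of bay_left between -0.003 and 0.003 m and angle between the x axis of each of left_1, left_2, left_3, left_4, right_1, right_2, right_3, right_4 and the x axis of rack, either way round below 0.06 rad and y of left_2 in the frame of bay_left between -0.01 and 0.01 m and z of left_2 in the frame of bay_left between 0.005 and 0.011 m and y of left_3 in the frame of bay_left between -0.01 and 0.01 m and z of left_3 in the frame of bay_left between 0.013 and 0.019 m and y of left_4 in the frame of bay_left between -0.01 and 0.01 m and z of left_4 in the frame of bay_left between 0.021 and 0.027 m and x of each of right_1, right_2, right_3, right_4 in the frame of bay_right above -0.005 m and y of right_1 in the frame of bay_right between -0.01 and 0.01 m and z of right_1 in the frame of bay_right between -0.003 and 0.003 m and y of right_2 in the frame of bay_right between -0.01 and 0.01 m and z of right_2 in the frame of bay_right between 0.005 and 0.011 m and y of right_3 in the frame of bay_right between -0.01 and 0.01 m and z of right_3 in the frame of bay_right between 0.013 and 0.019 m and y of right_4 in the frame of bay_right between -0.01 and 0.01 m and z of right_4 in the frame of bay_right between 0.021 and 0.027 m), for 0.2 s.
2. the large chock stands on the middle of the stack that had slipped (((distance of left_4 from where it was at the start of the episode above 0.008 m and x of large_chock in the frame of left_4 between -0.022 and 0.022 m and y of large_chock in the frame of left_4 between -0.018 and 0.018 m and z of large_chock in the frame of left_4 between 0.005 and 0.011 m and angle between large_chock's own z axis and vertical below 0.1 rad and linear speed of large_chock below 0.02 m/s) or (distance of right_4 from where it was at the start of the episode above 0.008 m and x of large_chock in the frame of right_4 between -0.022 and 0.022 m and y of large_chock in the frame of right_4 between -0.018 and 0.018 m and z of large_chock in the frame of right_4 between 0.005 and 0.011 m and angle between large_chock's own z axis and vertical below 0.1 rad and linear speed of large_chock below 0.02 m/s))), for 0.2 s.
At the end, for the whole second after the job is handed in: All plates flat and in order in their bays, back edges within 5 mm of the fence, within 10 mm sideways and 0.06 rad; the large chock still, base down (tilt under 0.1), on the top plate of the stack that had slipped, centre within 22 mm front-back and 18 mm sideways, any yaw (all of step 1 and ((distance of left_4 from where it was at the start of the episode above 0.008 m and x of large_chock in the frame of left_4 between -0.022 and 0.022 m and y of large_chock in the frame of left_4 between -0.018 and 0.018 m and z of large_chock in the frame of left_4 between 0.005 and 0.011 m and angle between large_chock's own z axis and vertical below 0.1 rad and linear speed of large_chock below 0.02 m/s) or (distance of right_4 from where it was at the start of the episode above 0.008 m and x of large_chock in the frame of right_4 between -0.022 and 0.022 m and y of large_chock in the frame of right_4 between -0.018 and 0.018 m and z of large_chock in the frame of right_4 between 0.005 and 0.011 m and angle between large_chock's own z axis and vertical below 0.1 rad and linear speed of large_chock below 0.02 m/s))); the robot touches nothing.
It fails at once if the neat stack is shifted as well (over 8 mm) (distance of each of left_2, right_2 from where it was at the start of the episode above 0.008 m or distance of each of left_2, right_4 from where it was at the start of the episode above 0.008 m or distance of each of left_4, right_2 from where it was at the start of the episode above 0.008 m or distance of each of left_4, right_4 from where it was at the start of the episode above 0.008 m).
It fails at once if a bystander (windlass, boat hook, grease pot or small chock) is moved over 25 mm (distance of any of windlass, boat_hook, grease_pot, small_chock from where it was at the start of the episode above 0.025 m).
It also fails if it takes over 53 s, if anything falls off the work surface, if the arm or the gripper's body presses on something with over 40 N, if the wrist force passes 120 N, or if a joint passes its speed limit or range.

## Working session

There is one attempt and no reset: what is moved stays moved. The work goes in short steps, Python scripts to look and compute and a tool call to move; the robot and the scene stay as the last step left them, time stands still between calls to the robot, and variables do not carry over. Pictures are saved under pics/ and viewed, about 8 in all and at most 12, crops included, and the job is handed in when it is done.

Besides the shell and the picture viewer there is one more tool, called after ">>>" by a JSON object that holds its "fn" and its "kwargs", one argument or row to a line. send_rows: Moves the arm, as the interface text tells. Its arguments: {"type":"object","properties":{"rows":{"type":"array"},"force":{"type":"number"}},"required":["rows"]}

```bash
mkdir -p pics; cat > h.py <<'E'
import numpy as np, cv2
from rig import r, eyes
def cam(n):
    m=eyes.camera_model(n); return np.array(m["mtx"]),np.array(m["world_from_camera"])
def ray(n,u,v,z):
    K,T=cam(n); d=T[:3,:3]@np.linalg.solve(K,[u,v,1.]); o=T[:3,3]
    return o+d*(z-o[2])/d[2]
def proj(n,p):
    K,T=cam(n); c=T[:3,:3].T@(np.array(p)-T[:3,3]); q=K@c; return q[:2]/q[2]
def snap(n,f,crop=None,s=1):
    im=eyes.snapshot(n)[:,:,::-1].copy(); cv2.imwrite('pics/raw_'+f,im)
    if crop: x0,y0,x1,y1=crop; im=im[y0:y1,x0:x1]
    cv2.imwrite('pics/'+f,cv2.resize(im,None,fx=s,fy=s,interpolation=cv2.INTER_CUBIC)); return im
E
python3 - <<'E'
from h import *
snap('top','t0.png',None,1.5);snap('side','s0.png',None,1.5)
for n in('top','side'):
    K,T=cam(n);print(n,K.round(1).tolist(),T.round(3).tolist())
print(r.get_state())
E
```

```text
top [[432.6, 0.0, 252.8], [0.0, 432.6, 191.2], [0.0, 0.0, 1.0]] [[0.056, -0.978, 0.201, 0.251], [-0.998, -0.055, 0.011, -0.02], [0.001, -0.201, -0.98, 1.265], [0.0, 0.0, 0.0, 1.0]]
side [[393.2, 0.0, 255.2], [0.0, 393.2, 185.3], [0.0, 0.0, 1.0]] [[-0.998, -0.038, 0.05, 0.442], [-0.063, 0.548, -0.834, 0.953], [0.004, -0.836, -0.549, 0.675], [0.0, 0.0, 0.0, 1.0]]
{'clock': 0.1, 'joint_pos': array([-1.34780543e+00,  2.59285492e-01,  1.53593474e+00,  1.57680621e-05,
        1.34800797e+00, -2.02811860e-01]), 'qvel': array([-0.00150024, -0.00056029, -0.00166411,  0.00218436,  0.00017774,
        0.00078319]), 'tau': array([ 1.47432362e-03, -4.38209867e+01, -2.84644210e+01,  7.20225857e-02,
        3.62108171e-02, -4.69401891e-05]), 'tcp_pos': array([ 0.2270919 , -0.50040615,  0.21790818]), 'orientation': array([-3.14124815e+00,  1.59893897e-03, -1.14499679e+00]), 'contact_force': array([ 0.268846  , -0.71384879,  0.60416428]), 'ft_torque': array([-0.04841478,  0.0129095 ,  0.02797421]), 'width': 0.09273304774123564}
```

View pics/t0.png

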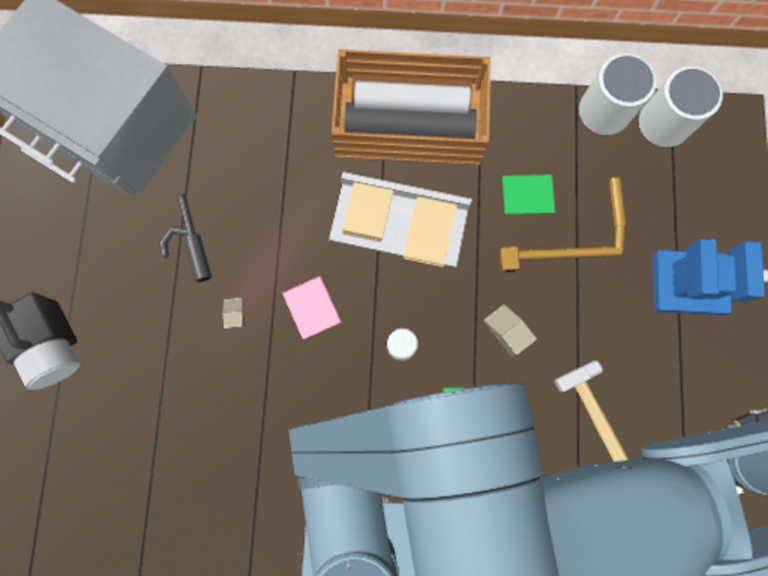

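View pics/s0.png

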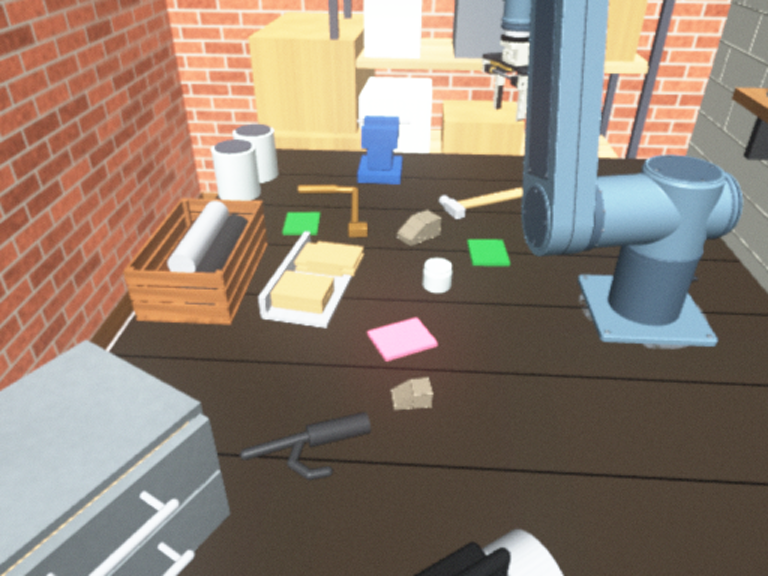

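The top view shows the rack at full-resolution (229-313, 115-178). The right stack, centred at (288,154), sticks out to the front; the left stack at (246,141) is neat. Two chock candidates are (340,220), the bigger one on the right, and (155,208), the smaller one on the left. The bigger one fits "large". I'll confirm with one crop and measure.

```bash
cat > m.py <<'E'
from h import *
def polys(n,f,lo,hi,amin=80):
    im=cv2.imread('pics/raw_'+f); hsv=cv2.cvtColor(im,cv2.COLOR_BGR2HSV)
    m=cv2.inRange(hsv,np.array(lo),np.array(hi))
    cs,_=cv2.findContours(m,cv2.RETR_EXTERNAL,cv2.CHAIN_APPROX_NONE)
    return [c for c in cs if cv2.contourArea(c)>amin]
E
python3 - <<'E'
from m import *
im=cv2.imread('pics/raw_t0.png'); s=cv2.imread('pics/raw_s0.png')
a=cv2.resize(im[105:245,210:370],(800,700))[:,:]
a=cv2.resize(im[108:243,215:365],None,fx=4,fy=4,interpolation=2)
b=cv2.resize(s[125:230,165:315],None,fx=4,fy=4,interpolation=2)
c=np.zeros((600,800,3),np.uint8)
a=cv2.resize(im[108:243,215:365],(400,360),interpolation=2);b=cv2.resize(s[130:230,165:315],(800,533)[:2],interpolation=2)
cv2.imwrite('pics/c1.png',np.vstack([np.hstack([cv2.resize(im[108:243,215:365],(400,360),interpolation=2),cv2.resize(s[130:265,165:315],(400,360),interpolation=2)])]))
hsv=cv2.cvtColor(im,cv2.COLOR_BGR2HSV)
for p in [(340,215),(350,225),(155,208),(246,141),(288,154),(270,155),(330,200)]: print(p,hsv[p[1],p[0]])
for c in polys('top','t0.png',(10,60,180),(28,150,255)):
    q=cv2.boxPoints(cv2.minAreaRect(c)); 
    if cv2.contourArea(c)>3000: continue
    w=np.array([ray('top',*p,0.044)[:2] for p in q]); print('plate',cv2.contourArea(c),q.round(1).tolist(),w.round(4).tolist(),'ctr',w.mean(0).round(4),'len',np.linalg.norm(np.diff(w,axis=0),axis=1).round(3))
E
```

```text
(340, 215) [ 21  40 186]
(350, 225) [ 20  39 197]
(155, 208) [ 18  28 210]
(246, 141) [ 20  81 246]
(288, 154) [ 20  80 246]
(270, 155) [114   6 230]
(330, 200) [16 76 97]
plate 406.5 [[382.3999938964844, 257.79998779296875], [389.79998779296875, 253.89999389648438], [417.70001220703125, 305.6000061035156], [410.29998779296875, 309.6000061035156]] [[0.3317, -0.3787], [0.3439, -0.3994], [0.2076, -0.4744], [0.1959, -0.4541]] ctr [ 0.2698 -0.4267] len [0.024 0.156 0.023]
plate 1069.0 [[268.3999938964844, 171.60000610351562], [277.70001220703125, 130.1999969482422], [304.20001220703125, 136.1999969482422], [294.79998779296875, 177.60000610351562]] [[0.5617, -0.0484], [0.6898, -0.07], [0.6757, -0.149], [0.5482, -0.1259]] ctr [ 0.6189 -0.0984] len [0.13 0.08 0.13]
plate 816.0 [[228.60000610351562, 153.0], [235.39999389648438, 121.0], [261.6000061035156, 126.5999984741211], [254.6999969482422, 158.6999969482422]] [[0.6113, 0.0709], [0.7117, 0.0571], [0.6985, -0.0216], [0.5986, -0.0066]] ctr [0.6551 0.0249] len [0.101 0.08  0.101]
plate 97.5 [[407.6000061035156, 119.0], [411.79998779296875, 118.69999694824219], [415.29998779296875, 164.8000030517578], [411.0, 165.10000610351562]] [[0.7465, -0.4553], [0.7482, -0.468], [0.6064, -0.4755], [0.6047, -0.4631]] ctr [ 0.6765 -0.4655] len [0.013 0.142 0.013]
plate 321.5 [[220.89999389648438, 88.69999694824219], [223.89999389648438, 32.099998474121094], [328.0, 37.70000076293945], [324.8999938964844, 94.30000305175781]] [[0.8123, 0.1078], [1.0017, 0.1116], [1.0005, -0.2125], [0.8116, -0.2072]] ctr [ 0.9065 -0.0501] len [0.189 0.324 0.189]
```

View pics/c1.png

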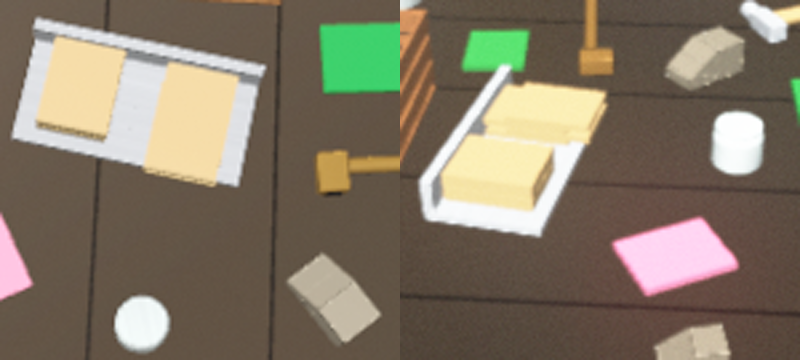

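The crop confirms both. The right stack (crop-left at (190,120)) is ragged to the front, and the left one is neat. The large chock's thick, level half points lower-right in the top view, its thin end upper-left. Next I compute the rack yaw, push line and chock pose.

```bash
python3 - <<'E'
from m import *
im=cv2.imread('pics/raw_t0.png'); hsv=cv2.cvtColor(im,cv2.COLOR_BGR2HSV)
f=lambda x,y:(215+x*150/400-.5,108+y*135/360-.5)
# fence far top edge: strongest per-column vertical transition
g=cv2.cvtColor(im,cv2.COLOR_BGR2GRAY).astype(float); pts=[]
for u in range(234,310,2):
    v0=114.2+(u-229)*(18/85.); vs=np.arange(int(v0)-5,int(v0)+6); col=g[vs,u]; d=np.diff(col); k=np.argmax(d)
    if 0<k<len(d)-1:
        off=(d[k-1]-d[k+1])/(2*(d[k-1]-2*d[k]+d[k+1])+1e-9); pts.append(ray('top',u,vs[k]+.5+off,.05)[:2])
pts=np.array(pts,np.float32); l=cv2.fitLine(pts,cv2.DIST_HUBER,0,.01,.01).ravel(); 
if l[1]<0:l[:2]*=-1
yaw=np.arctan2(-l[0],l[1]); print('fence outer line',l.round(4),'yaw',yaw)
ex=np.array([np.cos(yaw),np.sin(yaw)]);ey=np.array([-ex[1],ex[0]])
L=ray('top',*f(36,18),.05)[:2];R=ray('top',*f(266,67),.05)[:2]
print('fence len',np.linalg.norm(L-R)); yc=((L+R)/2)@ey; xc=l[2:]@ex-.065
c=ex*xc+ey*yc; print('rack',c.round(4))
for s,n in((1,'left'),(-1,'right')):
    b=c+ex*.003+ey*.065*s; print(n,'bay',b.round(4),'front mid',(b-.05*ex).round(4))
for nm,w in(('rightbox',[[0.5617,-0.0484],[0.6898,-0.07],[0.6757,-0.149],[0.5482,-0.1259]]),('left',[[0.6113,0.0709],[0.7117,0.0571],[0.6985,-0.0216],[0.5986,-0.0066]])):
    print(nm,((np.array(w)-c)@np.c_[ex,ey]).round(4).tolist())
# chock
cs=[k for k in polys('top','t0.png',(12,18,125),(28,60,255)) if cv2.pointPolygonTest(k,(340,220),False)>0]
q=cv2.boxPoints(cv2.minAreaRect(cs[0]));print('chock px',q.round(1).tolist(),cv2.contourArea(cs[0]))
p=cv2.approxPolyDP(cs[0],2.5,True)[:,0];print(p.tolist())
t=min(q,key=lambda a:a[1]);rt=max(q,key=lambda a:a[0])
A=ray('top',*t,.015)[:2];B=ray('top',*rt,.046)[:2];d=A-B;print('len',np.linalg.norm(d));d/=np.linalg.norm(d)
n=np.array([-d[1],d[0]]);print('chock ctr',(A+B)/2+.025*n,'yaw',np.arctan2(d[1],d[0]),A,B)
E
```

```text
fence outer line [ 0.1602  0.9871  0.7074 -0.0571] yaw -0.1608562
fence len 0.26142264253579806
rack [ 0.6445 -0.0385]
left bay [0.6579 0.0252] front mid [0.6086 0.0332]
right bay [ 0.6371 -0.1031] front mid [ 0.5877 -0.0951]
rightbox [[-0.0802, -0.0231], [0.0497, -0.0239], [0.0485, -0.1041], [-0.0811, -0.1017]]
left [[-0.0503, 0.1027], [0.051, 0.1051], [0.0506, 0.0253], [-0.0505, 0.0241]]
chock px [[321.79998779296875, 212.5], [337.6000061035156, 200.0], [358.0, 225.60000610351562], [342.29998779296875, 238.10000610351562]] 557.5
[[335, 203], [323, 214], [344, 236], [357, 225]]
len 0.09326737013867621
chock ctr [ 0.44229058 -0.26237483] yaw 0.6078125834213293 [ 0.49484896 -0.25626606] [ 0.41828585 -0.30952856]
```

>>> {"fn": "send_rows", "kwargs": {
  "rows": [
    [-2.15,-3.66,0,0,0,0,0.4],
    [-2.15,-3.66,0,0,0,0,0.4],
    [-2.15,-3.66,0,0,0,0,0.4],
    [-2.15,-3.66,0,0,0,0,0.4],
    [-2.15,-3.66,0,0,0,0,0.4],
    [-2.15,-3.66,0,0,0,0,0.4],
    [-2.15,-3.66,0,0,0,0,0.4],
    [-2.15,-3.66,0,0,0,0,0.4],
    [-2.15,-3.66,0,0,0,0,0.4],
    [-2.15,-3.66,0,0,0,0,0.4],
    [-2.15,-3.66,0,0,0,0,0.4],
    [-2.15,-3.66,0,0,0,0,0.4],
    [0,0,0,0,0,0.117,0.4],
    [0,0,0,0,0,0.117,0.4],
    [0,0,0,0,0,0.117,0.4],
    [0,0,0,0,0,0.117,0.4],
    [0,0,0,0,0,0.117,0.4],
    [0,0,0,0,0,0,0.4]
  ]
}}

```text
clock: 1.9
tcp_pos: [0.5285, -0.0638, 0.2106]
orientation: [3.129, 0.008, -1.753]
contact_force: [0.4, 0.9, 0.4]
width: 0.0372
```

```bash
cat >> h.py <<'E'
from scipy.spatial.transform import Rotation as Ro
def delta(target,rpy=None):
    s=r.get_state(); R=Ro.from_euler('xyz',s['orientation'])
    d=R.inv().apply(np.array(target)-s['tcp_pos'])*100
    print('t',s['clock'],'tcp',s['tcp_pos'].round(4),'rpy',s['orientation'].round(4),'w',round(s['width'],4),'F',np.round(s['contact_force'],1))
    print('shift cm',d.round(2), 'turn',(R.inv()*Ro.from_euler('xyz',rpy)).as_rotvec().round(3) if rpy is not None else '')
E
python3 - <<'E'
from h import *
delta([.5206,-.0843,.0155],[np.pi,0,-1.732])
print('pot',ray('top',402/1.5,344/1.5,.05))
E
```

```text
t 1.9 tcp [ 0.5285 -0.0638  0.2106] rpy [ 3.1292  0.0078 -1.7525] w 0.0372 F [0.4 0.9 0.4]
shift cm [ 2.31  0.16 19.49] turn [ 0.012  0.008 -0.02 ]
pot [ 0.39289937 -0.05537412  0.05      ]
```

>>> {"fn": "send_rows", "kwargs": {
  "rows": [
    [1.15,0.1,2,0.012,0.008,-0.02,0.4],
    [1.15,0.06,3,0,0,0,0.4],
    [0,0,4,0,0,0,0.4],
    [0,0,4,0,0,0,0.4],
    [0,0,3,0,0,0,0.4],
    [0,0,2,0,0,0,0.4],
    [0,0,0,0,0,0,0.4]
  ]
}}

```text
clock: 2.6
tcp_pos: [0.5236, -0.0876, 0.0252]
orientation: [-3.138, -0.001, -1.708]
contact_force: [-0.6, 0.6, -0.4]
width: 0.0372
```

```bash
python3 - <<'E'
from h import *
delta([.5206,-.0843,.0155],[np.pi,0,-1.732])
E
```

```text
t 2.6 tcp [ 0.5236 -0.0876  0.0252] rpy [-3.1383e+00 -1.0000e-03 -1.7075e+00] w 0.0372 F [-0.6  0.6 -0.4]
shift cm [-0.28  0.35  0.97] turn [-0.003 -0.001  0.024]
```

>>> {"fn": "send_rows", "kwargs": {
  "rows": [
    [-0.28,0.2,0.9,0,0,0.024,0.4],
    [0,0,0,0,0,0,0.4],
    [0,-0.5,0,0,0,0,0.4],
    [0,-0.5,0,0,0,0,0.4],
    [0,-0.5,0,0,0,0,0.4],
    [0,-0.5,0,0,0,0,0.4]
  ]
}}

```text
clock: 3.2
tcp_pos: [0.5461, -0.0886, 0.0202]
orientation: [-3.131, -0.002, -1.729]
contact_force: [0.1, 0.0, -0.3]
width: 0.0372
```

```bash
python3 - <<'E'
from h import *
delta([.5877,-.0951,.0155],[np.pi,0,-1.732])
E
```

```text
t 3.2 tcp [ 0.5461 -0.0886  0.0202] rpy [-3.1313e+00 -2.3000e-03 -1.7292e+00] w 0.0372 F [ 0.1  0.  -0.3]
shift cm [-0.02 -4.21  0.51] turn [-0.01  -0.002  0.003]
```

>>> {"fn": "send_rows", "kwargs": {
  "rows": [
    [0,0.3,0.45,-0.01,-0.002,0,0.4],
    [0,0,0,0,0,0,0.4],
    [0,-0.4,0.03,0,0,0,0.4],
    [0,-0.4,0.03,0,0,0,0.4],
    [0,-0.4,0.03,0,0,0,0.4],
    [0,-0.4,0.03,0,0,0,0.4]
  ]
}}

```text
clock: 3.8
tcp_pos: [0.5597, -0.0908, 0.0142]
orientation: [3.14, -0.0, -1.729]
contact_force: [-2.0, -0.5, 0.5]
width: 0.0372
```

```bash
python3 - <<'E'
from h import *
delta([.5877,-.0951,.0155],[np.pi,0,-1.732])
E
```

```text
t 3.8 tcp [ 0.5597 -0.0908  0.0142] rpy [ 3.1400e+00 -1.0000e-04 -1.7288e+00] w 0.0372 F [-2.  -0.5  0.5]
shift cm [-0.01 -2.83 -0.13] turn [ 0.002 -0.     0.003]
```

>>> {"fn": "send_rows", "kwargs": {
  "rows": [
    [0,-0.4,0,0,0,0,0.4],
    [0,-0.4,0,0,0,0,0.4],
    [0,-0.3,0,0,0,0,0.4],
    [0,-0.3,0,0,0,0,0.4]
  ]
}}

```text
clock: 4.2
tcp_pos: [0.5746, -0.0931, 0.0139]
orientation: [3.139, 0.0, -1.729]
contact_force: [-0.9, -0.5, 1.3]
width: 0.0377
```

```bash
python3 - <<'E'
from h import *
delta([.5877,-.0951,.0155],[np.pi,0,-1.732])
E
```

```text
t 4.2 tcp [ 0.5746 -0.0931  0.0139] rpy [ 3.139   0.     -1.7287] w 0.0377 F [-0.9 -0.5  1.3]
shift cm [-0.01 -1.33 -0.16] turn [0.003 0.    0.003]
```

>>> {"fn": "send_rows", "kwargs": {
  "rows": [
    [0,-0.3,-0.05,0,0,0,0.4],
    [0,-0.2,0,0,0,0,0.4],
    [0,-0.2,0,0,0,0,0.4]
  ]
}}

```text
clock: 4.5
tcp_pos: [0.5774, -0.0931, 0.0134]
orientation: [3.129, 0.001, -1.729]
contact_force: [-6.7, 0.8, 3.1]
width: 0.0373
```

```bash
python3 - <<'E'
from h import *
delta([.5877,-.0951,.0155],[np.pi,0,-1.732])
E
```

```text
t 4.5 tcp [ 0.5774 -0.0931  0.0134] rpy [ 3.1286e+00  8.0000e-04 -1.7287e+00] w 0.0373 F [-6.7  0.8  3.1]
shift cm [ 0.03 -1.05 -0.22] turn [0.013 0.001 0.003]
```

>>> {"fn": "send_rows", "kwargs": {
  "rows": [
    [0,-0.4,-0.1,0.01,0,0,0.4],
    [0,-0.5,-0.05,0,0,0,0.4],
    [0,-0.6,0,0,0,0,0.4]
  ]
}}

```text
clock: 4.8
tcp_pos: [0.5769, -0.0926, 0.0124]
orientation: [3.106, 0.002, -1.729]
contact_force: [-23.8, 0.8, 22.1]
width: 0.037
```

```bash
python3 - <<'E'
from h import *
delta([.5877,-.0951,.0155],[np.pi,0,-1.732])
snap('side','s1.png',(160,130,320,250),5)
E
```

```text
t 4.8 tcp [ 0.5769 -0.0926  0.0124] rpy [ 3.1062e+00  2.3000e-03 -1.7286e+00] w 0.037 F [-23.8   0.8  22.1]
shift cm [ 0.08 -1.09 -0.35] turn [0.035 0.002 0.003]
```

View pics/s1.png

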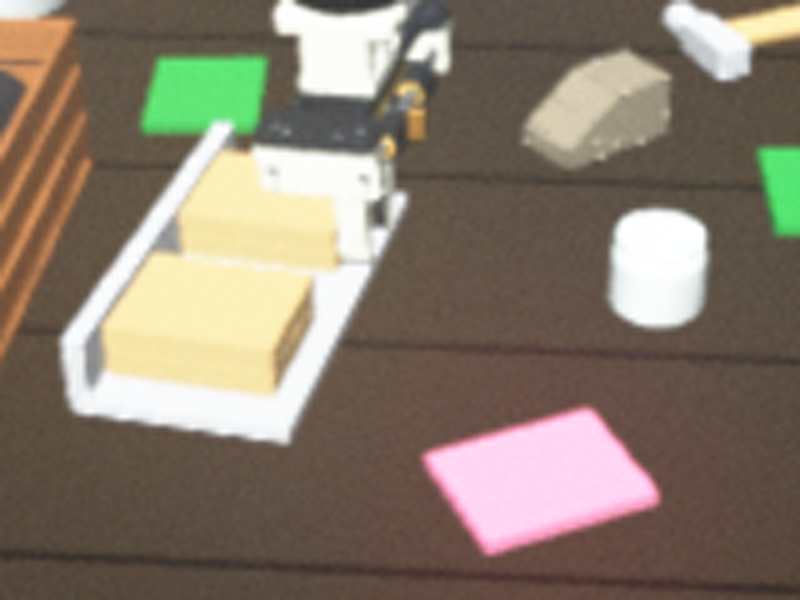

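The picture shows the right stack's visible side face even from (180,230) to (335,260), right up against the fence, and the push force rose to 24 N. I'll back off, lift and check from above.

>>> {"fn": "send_rows", "kwargs": {
  "rows": [
    [0,0.8,-0.05,0,0,0,0.4],
    [0,1.5,-0.1,0.03,0,0,0.4],
    [0,1.5,-2,0,0,0,0.4],
    [0,2,-4,0,0,0,0.5],
    [0,2,-4.5,0,0,0,0.75],
    [0,2,-4.5,0,0,0,0.75],
    [2,3,-2,0,0,0,0.75],
    [3,3,0,0,0,0,0.75],
    [3,0,0,0,0,0,0.75]
  ]
}}

```text
clock: 5.75
tcp_pos: [0.4068, -0.1467, 0.1932]
orientation: [-3.137, -0.001, -1.722]
contact_force: [0.9, -1.0, -0.1]
width: 0.0697
```

```bash
python3 - <<'E'
from h import *
delta([.5877,-.0951,.0155],[np.pi,0,-1.732])
a=snap('top','t2.png');b=snap('side','s2.png')
cv2.imwrite('pics/c2.png',np.hstack([cv2.resize(a[105:195,220:320],(400,360),interpolation=2),cv2.resize(b[140:230,165:265],(400,360),interpolation=2)]))
E
```

```text
t 5.75 tcp [ 0.4068 -0.1467  0.1932] rpy [-3.1372e+00 -8.0000e-04 -1.7225e+00] w 0.0697 F [ 0.9 -1.  -0.1]
shift cm [ -7.84 -17.03  17.84] turn [-0.004 -0.001  0.01 ]
```

View pics/c2.png

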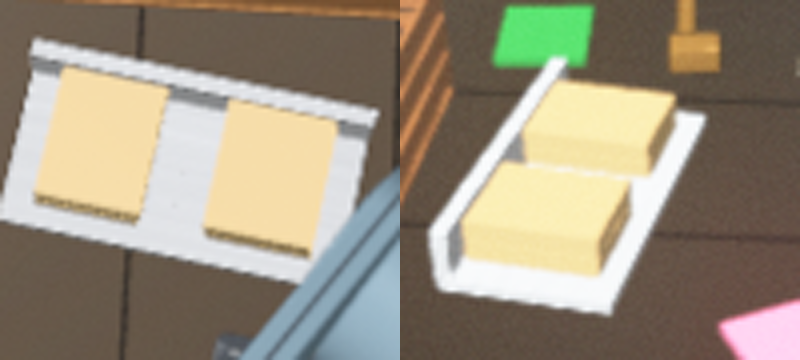

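Both stacks now look square against the fence (left crop: back edges follow the fence shadow line at (170,95)-(340,130)). Next, the numeric check and the chock approach.

```bash
python3 - <<'E'
from m import *
yaw=-.1609;ex=np.array([np.cos(yaw),np.sin(yaw)]);ey=np.array([-ex[1],ex[0]]);c=np.array([.6445,-.0385])
for k in polys('top','t2.png',(10,60,225),(28,150,255),500):
    q=cv2.boxPoints(cv2.minAreaRect(k)); w=np.array([ray('top',*p,.044)[:2] for p in q])
    if len(k) and cv2.contourArea(k)<1500: print(((w-c)@np.c_[ex,ey]).round(4).tolist())
delta([.4357,-.267,.11],[np.pi,0,-.963])
print('hammer',ray('top',385,251,.02))
E
```

```text
[[-0.0474, -0.0232], [0.0512, -0.0222], [0.0513, -0.1024], [-0.047, -0.1022]]
[[-0.0488, 0.1028], [0.0503, 0.1044], [0.0492, 0.0251], [-0.0496, 0.0247]]
t 5.85 tcp [ 0.4092 -0.1502  0.1933] rpy [-3.1348e+00 -2.8000e-03 -1.7271e+00] w 0.0702 F [0.8 0.4 0.2]
shift cm [11.11 -4.38  8.4 ] turn [-0.005 -0.005 -0.764]
hammer [ 0.35303972 -0.3931307   0.02      ]
```

>>> {"fn": "send_rows", "kwargs": {
  "rows": [
    [3.7,-1.46,0,0,0,0,0.75],
    [3.7,-1.46,0,0,0,0,0.75],
    [3.7,-1.46,0,0,0,0,0.75],
    [0,0,1.2,0,0,-0.127,0.75],
    [0,0,1.2,0,0,-0.127,0.75],
    [0,0,1.2,0,0,-0.127,0.75],
    [0,0,1.2,0,0,-0.127,0.75],
    [0,0,1.2,0,0,-0.127,0.75],
    [0,0,1.2,0,0,-0.127,0.75],
    [0,0,0,0,0,0,0.75]
  ]
}}

```text
clock: 6.85
tcp_pos: [0.4438, -0.2705, 0.1192]
orientation: [-3.132, -0.015, -0.938]
contact_force: [-0.2, -0.3, 0.4]
width: 0.0698
```

```bash
python3 - <<'E'
from h import *
delta([.4357,-.267,.011],[np.pi,0,-.963])
E
```

```text
t 6.85 tcp [ 0.4438 -0.2705  0.1192] rpy [-3.1319 -0.0145 -0.9378] w 0.0698 F [-0.2 -0.3  0.4]
shift cm [-0.92  0.56 10.81] turn [-0.01  -0.014  0.025]
```

>>> {"fn": "send_rows", "kwargs": {
  "rows": [
    [-0.92,0.56,1,-0.01,-0.014,0.025,0.75],
    [0,0,2,0,0,0,0.75],
    [0,0,2,0,0,0,0.75],
    [0,0,1,0,0,0,0.75],
    [0,0,0,0,0,0,0.75]
  ]
}}

```text
clock: 7.35
tcp_pos: [0.4343, -0.2653, 0.0578]
orientation: [3.141, -0.001, -0.981]
contact_force: [0.3, 0.3, -0.3]
width: 0.0696
```

```bash
python3 - <<'E'
from h import *
delta([.4357,-.267,.011],[np.pi,0,-.963])
a=snap('side','s3.png',(215,90,315,165),8)
E
```

```text
t 7.35 tcp [ 0.4343 -0.2653  0.0578] rpy [ 3.1407e+00 -1.0000e-03 -9.8140e-01] w 0.0696 F [ 0.3  0.3 -0.3]
shift cm [ 0.21 -0.02  4.68] turn [ 0.001 -0.001 -0.018]
```

View pics/s3.png

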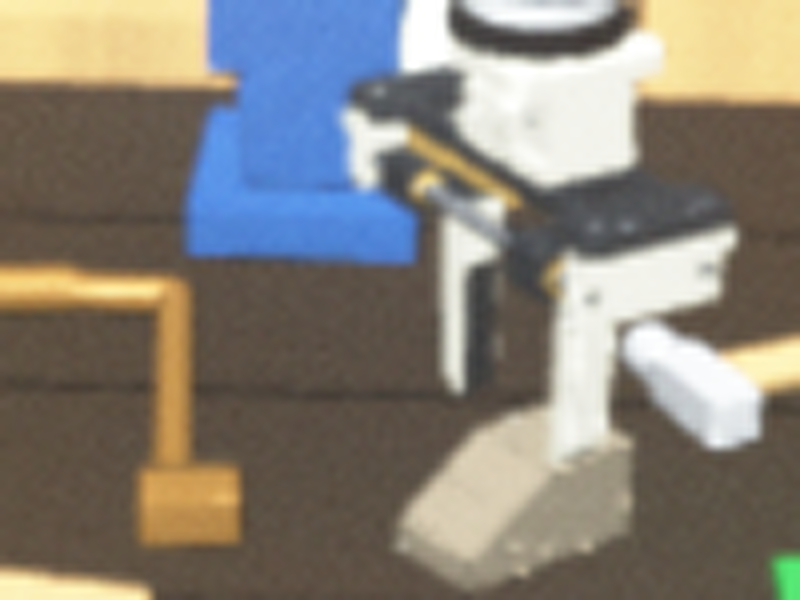

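The fingers hang above the chock, with the near fingertip at crop (580,460). I'll project where they will land and compare that with the chock's near base edge, (470,590)-(630,530).

```bash
python3 - <<'E'
from h import *
R=Ro.from_euler('xyz',[np.pi,0,-.963]).as_matrix()
for z in(.0578,.0):
  for s in(-1,1):
    p=np.array([.4357,-.267,z])+R[:,0]*.035*s
    print(z,s,((proj('side',p)-[215,90]+.5)*8).round(0))
f=lambda x,y:(215+x/8-.5,90+y/8-.5)
A=ray('side',*f(470,590),0)[:2];B=ray('side',*f(632,532),0)[:2];d=A-B;l=np.linalg.norm(d);d/=l
n=np.array([d[1],-d[0]]);c=(A+B)/2+.025*n;print('side est ctr',c,'yaw',np.arctan2(d[1],d[0]),'len',l,n)
E
```

```text
0.0578 -1 [558. 446.]
0.0578 1 [467. 383.]
0.0 -1 [552. 565.]
0.0 1 [464. 499.]
side est ctr [ 0.43135454 -0.2620995 ] yaw 0.6746099404427778 len 0.08972705471421297 [ 0.62459275 -0.78095064]
```

>>> {"fn": "send_rows", "kwargs": {
  "rows": [
    [-0.1,0.3,0,0,0,-0.05,1.0],
    [0,0,0,0,0,0,1.0],
    [0,0,0,0,0,0,1.0],
    [0,0,1.5,0,0,0,1.0],
    [0,0,1.5,0,0,0,1.0],
    [0,0,1,0,0,0,1.0],
    [0,0,0,0,0,0,1.0]
  ]
}}

```text
clock: 8.1
tcp_pos: [0.4354, -0.2695, 0.0228]
orientation: [-3.14, -0.012, -0.939]
contact_force: [0.0, 0.1, 0.8]
width: 0.0929
```

```bash
python3 - <<'E'
from h import *
delta([.4314,-.2662,.011],[np.pi,0,-.931])
E
```

```text
t 8.1 tcp [ 0.4354 -0.2695  0.0228] rpy [-3.1405 -0.0123 -0.9392] w 0.0929 F [0.  0.1 0.8]
shift cm [-0.52  0.12  1.17] turn [-0.001 -0.012 -0.008]
```

>>> {"fn": "send_rows", "kwargs": {
  "rows": [
    [-0.5,0.1,1.1,0,-0.012,0,1.0],
    [0,0,0,0,0,0,1.0],
    [0,0,0,0,0,0,0.6],
    [0,0,0,0,0,0,0.45],
    [0,0,0,0,0,0,0.4],
    [0,0,0,0,0,0,0.3],
    [0,0,0,0,0,0,0.3],
    [0,0,0,0,0,0,0.3],
    [0,0,0,0,0,0,0.3]
  ],
  "force": 30
}}

```text
clock: 9.0
tcp_pos: [0.4324, -0.2668, 0.0128]
orientation: [-3.14, -0.002, -0.94]
contact_force: [0.5, -0.9, -1.6]
width: 0.0508
```

```bash
python3 - <<'E'
from h import *
delta([.4314,-.2662,.15],[np.pi,0,-1.732])
E
```

```text
t 9.0 tcp [ 0.4324 -0.2668  0.0128] rpy [-3.140e+00 -2.100e-03 -9.403e-01] w 0.0508 F [ 0.5 -0.9 -1.6]
shift cm [ -0.08   0.03 -13.72] turn [-0.002 -0.001  0.792]
```

Gripped at 50.8 mm, square on the 50 mm sides. Now lift and turn.

>>> {"fn": "send_rows", "kwargs": {
  "rows": [
    [0,0,-1,0,0,0,0.3],
    [0,0,-3,0,0,0,0.3],
    [0,0,-4,0,0,0,0.3],
    [0,0,-4,0,0,0,0.3],
    [0,0,-2,0,0,0.11,0.3],
    [0,0,0,0,0,0.113,0.3],
    [0,0,0,0,0,0.113,0.3],
    [0,0,0,0,0,0.113,0.3],
    [0,0,0,0,0,0.113,0.3],
    [0,0,0,0,0,0.113,0.3],
    [0,0,0,0,0,0.113,0.3],
    [0,0,0,0,0,0,0.3]
  ]
}}

```text
clock: 10.2
tcp_pos: [0.43, -0.2646, 0.1642]
orientation: [-3.14, 0.0, -1.759]
contact_force: [0.1, -0.1, -2.4]
width: 0.0507
```

```bash
python3 - <<'E'
from h import *
delta([.6371-.007*.987,-.1031+.007*.16,.15],[np.pi,0,-1.732])
a=snap('side','s4.png',(205,40,325,130),6)
E
```

```text
t 10.2 tcp [ 0.43   -0.2646  0.1642] rpy [-3.1403e+00  4.0000e-04 -1.7593e+00] w 0.0507 F [ 0.1 -0.1 -2.4]
shift cm [-19.73 -16.62   1.45] turn [-0.001  0.    -0.027]
```

View pics/s4.png

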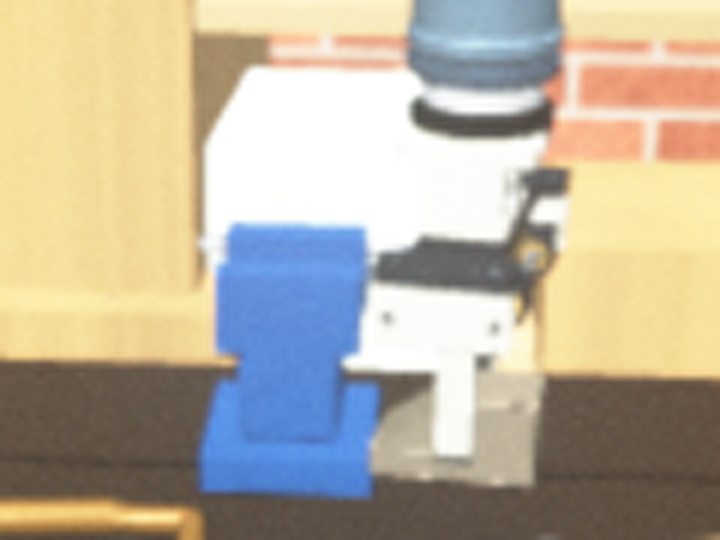

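The chock hangs level, thin end away from the robot, and the finger is near mid-length (455 in 372-540). So the grip is about at chock x = 0 to -2 mm. I'm carrying it over the right stack.

>>> {"fn": "send_rows", "kwargs": {
  "rows": [
    [-1.5,-1.3,0,0,0,0,0.3],
    [-2.5,-2.1,0,0,0,0,0.3],
    [-2.5,-2.2,0,0,0,0,0.3],
    [-2.5,-2.2,0,0,0,0,0.3],
    [-2.5,-2.2,0,0,0,0,0.3],
    [-2.5,-2.2,0,0,0,0,0.3],
    [-2.5,-2.2,0,0,0,0,0.3],
    [-2,-1.7,0,0,0,0,0.3],
    [-1.2,-1,0,0,0,0,0.3],
    [0,0,0,0,0,-0.02,0.3],
    [0,0,0,0,0,0,0.3]
  ]
}}

```text
clock: 11.35
tcp_pos: [0.6381, -0.0931, 0.1644]
orientation: [3.139, 0.0, -1.7]
contact_force: [-0.5, 0.6, -2.4]
width: 0.0501
```

```bash
python3 - <<'E'
from h import *
delta([.6351,-.1028,.0575],[np.pi,0,-1.732])
E
```

```text
t 11.35 tcp [ 0.6381 -0.0931  0.1644] rpy [ 3.1394e+00  1.0000e-04 -1.7004e+00] w 0.0501 F [-0.5  0.6 -2.4]
shift cm [ 1.    0.15 10.69] turn [0.002 0.    0.032]
```

>>> {"fn": "send_rows", "kwargs": {
  "rows": [
    [0.5,0.1,1,0,0,0.03,0.3],
    [0.5,0.05,2,0,0,0,0.3],
    [0,0,2.5,0,0,0,0.3],
    [0,0,2,0,0,0,0.3],
    [0,0,1,0,0,0,0.3],
    [0,0,0,0,0,0,0.3],
    [0,0,0,0,0,0,0.3]
  ]
}}

```text
clock: 12.05
tcp_pos: [0.6293, -0.1105, 0.0755]
orientation: [3.137, -0.002, -1.741]
contact_force: [0.8, -0.1, -3.1]
width: 0.0502
```

```bash
python3 - <<'E'
from h import *
delta([.6351,-.1028,.0575],[np.pi,0,-1.732])
E
```

```text
t 12.05 tcp [ 0.6293 -0.1105  0.0755] rpy [ 3.1374e+00 -2.2000e-03 -1.7412e+00] w 0.0502 F [ 0.8 -0.1 -3.1]
shift cm [-0.86 -0.45  1.8 ] turn [ 0.004 -0.002 -0.009]
```

>>> {"fn": "send_rows", "kwargs": {
  "rows": [
    [-0.6,-0.3,0.5,0.004,0,0,0.3],
    [0,0,0.3,0,0,0,0.3],
    [0,0,0.2,0,0,0,0.3],
    [0,0,0,0,0,0,0.3]
  ]
}}

```text
clock: 12.45
tcp_pos: [0.6354, -0.1054, 0.0679]
orientation: [-3.136, -0.003, -1.741]
contact_force: [-0.2, -0.3, -1.4]
width: 0.05
```

```bash
python3 - <<'E'
from h import *
delta([.6351,-.1028,.0575],[np.pi,0,-1.732])
E
```

```text
t 12.45 tcp [ 0.6354 -0.1054  0.0679] rpy [-3.1361e+00 -3.1000e-03 -1.7415e+00] w 0.05 F [-0.2 -0.3 -1.4]
shift cm [-0.26  0.08  1.04] turn [-0.005 -0.003 -0.009]
```

>>> {"fn": "send_rows", "kwargs": {
  "rows": [
    [0,0,0.3,-0.005,-0.003,0,0.3],
    [0,0,0.3,0,0,0,0.3],
    [0,0,0.2,0,0,0,0.3],
    [0,0,0,0,0,0,0.3]
  ]
}}

```text
clock: 12.85
tcp_pos: [0.6363, -0.1046, 0.0619]
orientation: [-3.139, 0.001, -1.74]
contact_force: [1.0, 0.4, -1.6]
width: 0.0501
```

>>> {"fn": "send_rows", "kwargs": {
  "rows": [
    [0,0,0.1,0,0,0,0.3],
    [0,0,0.1,0,0,0,0.3]
  ]
}}

```text
clock: 13.05
tcp_pos: [0.6362, -0.1045, 0.0613]
orientation: [-3.139, 0.0, -1.74]
contact_force: [-4.2, 0.7, 7.8]
width: 0.0499
```

Contact came 4 mm too early with Fx -4 N, so the thin end is probably on the fence's top edge. I'll lift and look.

>>> {"fn": "send_rows", "kwargs": {
  "rows": [
    [0,0.1,-0.6,0,0,0,0.3],
    [0,0.3,-0.6,0,0,0,0.3],
    [0,0,0,0,0,0,0.3]
  ]
}}

```text
clock: 13.35
tcp_pos: [0.632, -0.1041, 0.0734]
orientation: [-3.139, 0.0, -1.74]
contact_force: [-0.3, -0.3, -2.6]
width: 0.0502
```

```bash
python3 - <<'E'
from h import *
delta([.6351,-.1028,.0575],[np.pi,0,-1.732])
b=snap('side','s5.png',(185,130,265,190),10)
E
```

```text
t 13.35 tcp [ 0.632  -0.1041  0.0734] rpy [-3.1389e+00  3.0000e-04 -1.7404e+00] w 0.0502 F [-0.3 -0.3 -2.6]
shift cm [-0.18 -0.28  1.59] turn [-0.003  0.    -0.008]
```

View pics/s5.png

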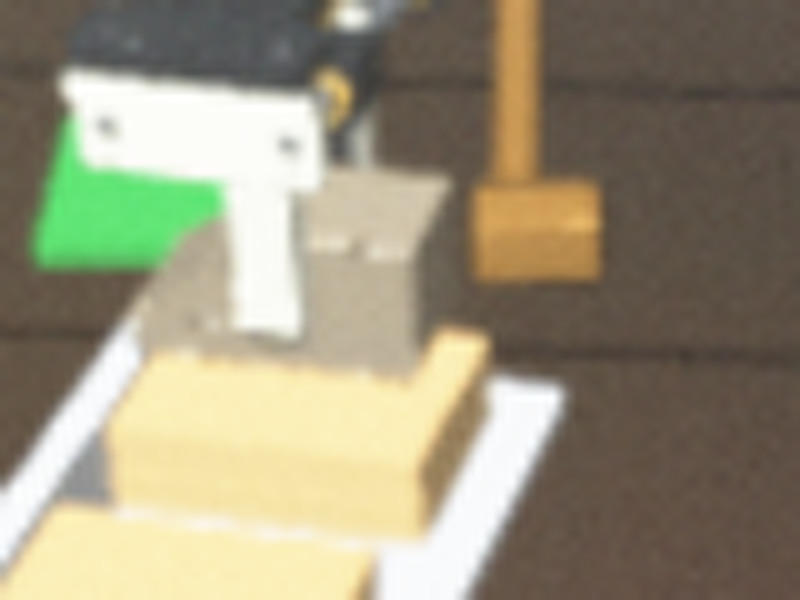

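```bash
python3 - <<'E'
from h import *
yaw=-.1609;ex=np.array([np.cos(yaw),np.sin(yaw)]);ey=np.array([-ex[1],ex[0]]);c=np.array([.6445,-.0385])
f=lambda x,y:(185+x/10-.5,130+y/10-.5)
for z in(.0606,.0565):
  for p in((410,378),(140,345)):
    print(z,p,((ray('side',*f(*p),z)[:2]-c)@np.c_[ex,ey]).round(4))
t=(np.array([.632,-.1041])-c)@np.c_[ex,ey];print('tcp rack',t)
for p in((120,430),(420,465)): print('front/back plate edge',((ray('side',*f(*p),.044)[:2]-c)@np.c_[ex,ey]).round(4))
# finger tip center outer
print('fingertip',((ray('side',*f(265,335),.0734)[:2]-c)@np.c_[ex,ey]).round(4))
E
```

```text
0.0606 (410, 378) [-0.043  -0.0437]
0.0606 (140, 345) [ 0.0441 -0.0438]
0.0565 (410, 378) [-0.0409 -0.0504]
0.0565 (140, 345) [ 0.0467 -0.0504]
tcp rack [-0.00182899 -0.06675526]
front/back plate edge [ 0.0433 -0.02  ]
front/back plate edge [-0.052  -0.0216]
fingertip [ 0.0007 -0.0377]
```

The chock is level and its base is about 61 mm up, but it sits about 5 mm too far towards the fence. I'll shift it forward (towards the robot) 5 mm and lower again.

>>> {"fn": "send_rows", "kwargs": {
  "rows": [
    [-0.15,0.5,0.2,0,0,0,0.3],
    [0,0,0.3,0,0,0,0.3],
    [0,0,0.3,0,0,0,0.3],
    [0,0,0.2,0,0,0,0.3],
    [0,0,0.2,0,0,0,0.3],
    [0,0,0,0,0,0,0.3]
  ]
}}

```text
clock: 14.0
tcp_pos: [0.6259, -0.1013, 0.0582]
orientation: [3.141, 0.001, -1.741]
contact_force: [0.8, -0.2, -1.8]
width: 0.05
```

>>> {"fn": "send_rows", "kwargs": {
  "rows": [
    [0,0,0.15,0,0,0,0.3],
    [0,0,0.1,0,0,0,0.3]
  ]
}}

```text
clock: 14.2
tcp_pos: [0.6265, -0.1015, 0.0568]
orientation: [-3.141, 0.001, -1.741]
contact_force: [-2.2, 1.7, 7.7]
width: 0.0503
```

Contact came at the predicted 56.8 mm, so the chock is seated on the stack. Releasing gently.

>>> {"fn": "send_rows", "kwargs": {
  "rows": [
    [0,0,0,0,0,0,0.56],
    [0,0,0,0,0,0,0.62],
    [0,0,0,0,0,0,0.75],
    [0,0,0,0,0,0,0.8],
    [0,0,0,0,0,0,0.8],
    [0,0,-1,0,0,0,0.8],
    [0,0,-2,0,0,0,0.8],
    [0,0,-4,0,0,0,0.8],
    [0,0,-4,0,0,0,0.8],
    [0,3,-2,0,0,0,0.8],
    [0,4,0,0,0,0,0.8],
    [0,4,0,0,0,0,0.8],
    [2,4,0,0,0,0,0.8],
    [3,4,0,0,0,0,0.8],
    [4,2,0,0,0,0,0.8],
    [4,0,0,0,0,0,0.8],
    [0,0,0,0,0,0,0.8]
  ]
}}

```text
clock: 15.9
tcp_pos: [0.3925, -0.1959, 0.2004]
orientation: [-3.126, -0.005, -1.736]
contact_force: [0.1, -0.2, -0.6]
width: 0.0743
```

```bash
python3 - <<'E'
from m import *
delta([.6271,-.1016,.0575])
a=snap('top','t6.png');b=snap('side','s6.png')
cv2.imwrite('pics/c6.png',np.hstack([cv2.resize(a[105:195,220:320],(400,360),interpolation=2),cv2.resize(b[130:220,165:265],(400,360),interpolation=2)]))
E
```

```text
t 15.9 tcp [ 0.3925 -0.1959  0.2004] rpy [-3.1258 -0.0051 -1.7359] w 0.0743 F [ 0.1 -0.2 -0.6]
shift cm [-13.23 -21.36  14.56] turn
```

View pics/c6.png

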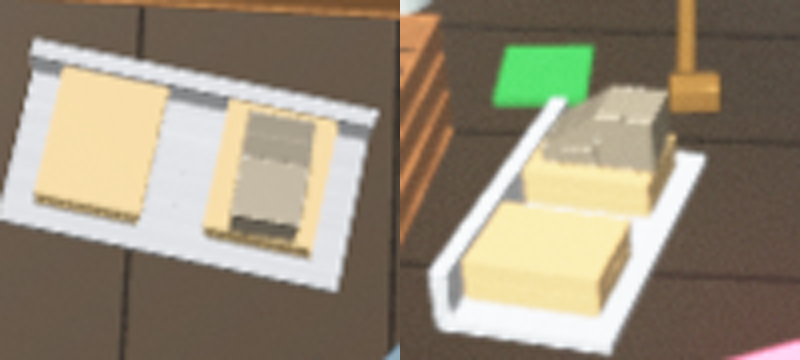

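The chock stands base down on the right stack, with its thin end just short of the fence (crop (248,112)-(316,122)). Plate rim is visible on both sides and at the front. Final numeric check, then hand in.

```bash
python3 - <<'E'
from m import *
yaw=-.1609;ex=np.array([np.cos(yaw),np.sin(yaw)]);ey=np.array([-ex[1],ex[0]]);c=np.array([.6445,-.0385])
W=lambda x,y,z:(ray('top',220+x/4-.5,105+y/4-.5,z)[:2]-c)@np.c_[ex,ey]
P=np.array([W(248,112,.059),W(316,122,.059),W(231,232,.044),W(295,242,.044)])
print('chock',P.round(4).tolist(),'centre minus bay',(P.mean(0)-[.003,-.065]).round(4))
for k in polys('top','t6.png',(14,62,225),(28,150,255),100):
    q=cv2.boxPoints(cv2.minAreaRect(k)); w=(np.array([ray('top',*p,.044)[:2] for p in q])-c)@np.c_[ex,ey]
    if abs(w.mean(0)).max()<.12: print('plates',w.round(4).tolist())
if (abs(P.mean(0)-[.003,-.065])<[.015,.012]).all(): print(r.job_done(),r.get_state()['clock'])
E
```

```text
chock [[0.0398, -0.0363], [0.043, -0.0864], [-0.0476, -0.0427], [-0.045, -0.0898]] centre minus bay [-0.0054  0.0012]
plates [[-0.0471, -0.0227], [0.0513, -0.0222], [0.051, -0.0698], [-0.0472, -0.0696]]
plates [[-0.0488, 0.1028], [0.0503, 0.1044], [0.0492, 0.0258], [-0.0496, 0.0253]]
the job is handed in; nothing more can be done
the job is handed in; nothing more can be done
```

I pushed the right (slipped) stack flush against the fence with half-open fingers, peaking at about 24 N. Then I set the large chock on it, base down, thin end towards the fence, and handed the job in at about 16 s on the clock.

**Last checks:**
- **Right stack:** its edges measured from -47 to +51 mm in the rack frame, where flush is -47 to +53 mm. That matches the left stack to about 2 mm, which is the camera calibration error.
- **Left stack:** it had not moved, within measuring error.
- **Chock:** its centre is about 5 mm in front of the bay centre and 1 mm to the side, against limits of 22 and 18 mm. It rests level, and the gripper was well clear.

**What disagreed or went wrong:**
- **First lowering:** it met resistance 4 mm too high, most likely the chock's thin end on the top edge of the fence, at about 8 N. I lifted it, moved it nearer the robot and lowered it again; that time it touched down at the predicted height.
- **Fingertips on the base board:** during the last push they pressed on the rack's base board with about 22 N.
- **Chock position:** the top and side views differed by about 11 mm before the grasp, so I used the average with the jaws fully open.

I did not measure the bystanders again; the arm kept clear of them.

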